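# Lock the sliding bookend in the hidden notch of a book rack

## Robot

A 7-joint arm with a two-finger parallel gripper is mounted at the origin on the work surface. World frame = base frame: x ahead of the robot, y to its left, z up, the work surface at z = 0. Lengths are in m, angles in rad, forces in N, time in s.
With the tool pointing down it reaches from about 0.425 to 1.025 m from the base axis. Payload 3.6 kg.
Tool frame: the origin (TCP) lies between the finger pads; the fingertips stand tip_reach ahead of it and the grasp point (between the pads) lies 2 mm behind it (tip_reach is the distance from the TCP to the fingertips, in m); z points along the fingers, x is the direction in which the jaws open and shut, and the axes are right-handed (so a half turn about z gives the same grasp; the last joint's range is limited). The gripper opens to 85 mm and grips with 20 to 120 N. Pads are 22 mm wide; open, the fingers measure 114 mm over their backs; the gripper's body (76 mm by 85 mm) begins 54 mm behind the grasp point. The pads swing forward as they close: fully open they stand 13 mm farther back than shut.
Start: joints at [-1.212, 0.591, 0.048, 1.609, -0.033, 0.943, -0.034], TCP at [0.317, 0.652, 0.248] pointing down, gripper open.
Joint ranges: [-2.69, 2.69], [-0.47, 2.24], [-1.27, 1.36], [0.19, 2.51], [-1.53, 4.68], [0.08, 2.07], [-3.09, 3.09]. Speed limits (rad/s): [2.57, 2.57, 3.14, 3.14, 3.14, 3.14, 3.14].

## Interface

Orientations are given as a 3x3 rotation matrix whose columns are the frame's x, y, z axes.
In Python, from plant import sense, get_image, camera_model, sign_off, recognise, tip_reach gives the robot as it stands.
- The arm moves only by the tool move_arm, never from a script. Its arguments are lists of equal length, an entry for each row: "delta_pos": the shift along the world's x, y, z in mm, a list of three; "twist": the turn, a rotation vector about the world's x, y, z in degrees, a list of three; "gripper": the closure, from -1 (fully open) to 1 (shut), so that 0 is half open. A call has 1 to 12 rows; each row is the pose to reach, as a shift and turn from the pose commanded when the call began; what a row does not reach only later rows make up. A row lasts 1/12 s, in which the tool goes at most 41.7 mm and 7.16 degrees, less where a joint would pass 70% of its speed; a pose out of reach is approached as far as the arm can. A call with a gripper value outside its range is refused whole. The fingers move at their own pace and stop on an object; "squeeze" is the grip in N (left out, the last holds). Time passes only in rows, so rows that repeat a pose let the fingers close. It gives the time, the measured TCP pose, the force and the opening at its end, in the units of the state.
- sense(): the state, without advancing time (a new reading comes with each control period).
- get_image(name): name is "side" or "top" or "wrist"; returns the picture (420x560x3 uint8, red, green, blue); there is no depth.
- camera_model(name): a dict with "fx", "fy", "cx", "cy" (pixels), "R" (3x3) and "t" (3): a world point X has camera coordinates R X + t. Camera axes: x right, y down, z forward; pixel columns grow to the right and rows downward; lengths in m; the calibration is good to about 2 mm. A picture is of the moment at which its call begins: read the wrist's pose just before it. camera_model takes no time and is no camera call; for the wrist camera it gives the pose at the moment of the call.
- sign_off(): hands the job in, once; it reports no verdict.
Trained networks look in the newest picture that a camera, given by its name, has taken for a name from the list of things; names that differ only in an ending like _2 or _b are one class to them, and where a whole thing is asked for, a point or a joint stands for the part that bears it (a point fixed in the world has none). Each returns a list of dicts, best first, with "confidence" (0 to 1); they miss things now and then, are a little off and sometimes report something else, mostly with a low value. They report only what shows in the picture. A call takes as long as a camera call. They do not tell look-alikes from the thing itself.
- recognise(camera, name): "extent" ([left, top, width, height] in pixels, round what is visible of it).
The state is a dict: "t": time; "qpos": joint angles; "joint_vel": joint speeds; "joint_torque": joint torques, N m; "tcp_pos": TCP position; "tcp_rot": TCP orientation; "ft_force": force on the tool from outside, world axes, zero at the start; "torque": the same for the moment, N m; "grip_width": opening from 0.0 (shut) to 1.0 (fully open).
Only numpy, scipy, OpenCV 4.12 (cv2) and the standard library are available. Lean on these libraries where they do the work, as an engineer would, in place of code of your own. Each camera call takes 0.05 s, during which the arm holds its last target.

## Task

Pick up the loose dark bookend by its wooden post and set it astride the empty end of the book rack's rail at the red line, its upright plate towards the books, so that its sprung catch rides pressed-in on the bottom of the slot. Slide it slowly towards the books until you feel the catch drop into the notch hidden in the slot, keep it pushed on lightly (about 10 N) for half a second to make sure that it is locked, then let go with the bookend down on the rail and standing upright. Do not strain the catch, which breaks at 25 N, and leave the rest of the desk alone.

Things in the scene. Friction and masses are not known exactly. Their poses are not given: they have to be found in the camera images.
- rack: Pale wooden book rack fixed to the desk. Origin: underside centre; z up, y along its 440 mm length, towards the empty end. Its rail is 60 mm wide (x), top at z = 40. Books up to 100 mm tall and 110 mm deep stand from y = -205 to -59 on a deck 120 mm wide; an end panel as high at y = -220.
- rack_slot (a point): Middle of the slot in the rail top, at its mouth: rack x = 0, y = 75, z = 40; axes as the rack's. Slot 14 mm wide, 160 mm long in y, 18 mm deep, bottom black. One notch, 12 mm long in y, 12 mm deeper, is cut in the bottom; its centre lies 5 to 65 mm from this point towards the books (-y), different each time, not measured, too dark and narrow to make out.
- rack_load (a point): Loading place: point on the rail's centre line at rail-top height, rack y = 125, z = 40, marked by a thin painted red line across the rail. Set the bookend's centre here (within 20 mm along the rail) before sliding. Axes as the rack's.
- bookend_grip (a point): Loose dark bookend, about 0.42 kg, standing on its legs. This point: middle of its pale grip post, 28 x 28 mm, from 32 mm below to 26 mm above. z up, y along the rail when mounted, the plate on the -y side, towards the books. The plate is 82 wide, 8 thick, its near face at y = -42, from 32 below to 56 above this point. Height over the desk: 74 standing on the desk, 82 down on the rail.
- bookend_saddle (a point): Middle of the underside of the bookend's saddle (82 x 100 x 10 mm), 42 mm below bookend_grip, same axes; it lies on the rail top when the bookend is down. Two legs, 32 mm long and 84 mm in y, go down from it and straddle the rail with an inside gap of 65 mm (2.5 mm play each side).
- catch_tip: Middle of the end face of the brass spring catch (8 x 8 mm, square end) under the post. Extended it is 26 mm below bookend_saddle; it pushes up by 14 mm (1.6 N, then 0.2 N per mm). On the slot's bottom it is at rack z = 22; in the notch it drops to z = 14 with the bookend down, and locks sideways. It breaks at 25 N. A red pin by the post stands out 5 mm and rises with it.
- remote: Bystander to leave alone: black TV remote, 45 x 160 x 18 mm; origin at the centre of its underside.
- album: Bystander to leave alone: small red photo album lying flat, 75 x 105 x 16 mm; origin at the centre of its underside.
- candle: Bystander to leave alone: cream pillar candle, 52 across, 85 high mm; origin at the centre of its underside.
- mug: Bystander to leave alone: blue mug, 78 across, 90 high mm; origin at the centre of its underside.
- bottle: Bystander to leave alone: amber bottle with white cap, 44 across, 100 high mm; origin at the centre of its underside.
- flowerpot: Bystander to leave alone: white pot, 72 across, with flowers up to about 135 high mm; origin at the centre of its underside.
- model_car: Bystander to leave alone: green model car, about 60 x 115 x 42 mm; origin at the centre of its underside.
- pencil_cup: Bystander to leave alone: dark steel pencil cup, 68 across, 140 high with pencils mm; origin at the centre of its underside.
Things that resemble listed ones, but are neither listed nor needed, are in the scene too. What is shaped like the part that bears bookend_grip but green or pink is not meant.

How it is judged:
On the way, in this order (a step that is already met when the one before it is completed fails the run):
1. the bookend sits astride the rail near the red line (its centre within 25 mm along the rail), plate towards the books, lowered until the catch is pressed in by the slot's bottom (x of bookend_grip in the frame of rack between -0.006 and 0.006 m and angle between bookend_grip's own z axis and vertical below 0.08 rad and angle between the y axis of bookend_grip and the y axis of rack, either way round below 0.1 rad and y of rack in the frame of bookend_grip below -0.002 m and y of bookend_grip in the frame of rack between 0.1 and 0.15 m and z of bookend_grip in the frame of rack below 0.089 m and z of catch_tip in the frame of rack between 0.0195 and 0.025 m and contact force between catch_tip and rack above 0.5 N), for 0.2 s.
2. the catch has dropped into the notch and is pushed lightly against the notch's side (over 4 N) (x of bookend_grip in the frame of rack between -0.006 and 0.006 m and angle between bookend_grip's own z axis and vertical below 0.08 rad and angle between the y axis of bookend_grip and the y axis of rack, either way round below 0.1 rad and y of rack in the frame of bookend_grip below -0.002 m and z of catch_tip in the frame of rack below 0.019 m and contact force between catch_tip and rack above 4 N), for 0.2 s.
At the end, for the whole second after the job is handed in: The bookend is released and at rest astride the rail, upright, plate towards the books, its saddle down on the rail top (within 2.5 mm), its catch dropped at least 3 mm below the slot's bottom, that is in the notch (x of bookend_grip in the frame of rack between -0.006 and 0.006 m and angle between bookend_grip's own z axis and vertical below 0.08 rad and angle between the y axis of bookend_grip and the y axis of rack, either way round below 0.1 rad and y of rack in the frame of bookend_grip below -0.002 m and z of catch_tip in the frame of rack below 0.019 m and z of bookend_grip in the frame of rack below 0.0845 m and y of bookend_grip in the frame of rack between 0 and 0.08 m and linear speed of catch_tip below 0.02 m/s); the robot touches nothing.
It fails at once if the catch is strained against the rack with 25 N or more (contact force between catch_tip and rack above 25 N).
It fails at once if a bystander is moved by more than 25 mm (distance of any of remote, album, candle, mug, bottle, flowerpot, model_car, pencil_cup from where it was at the start of the episode above 0.025 m).
It also fails if it takes over 64 s, if anything falls off the work surface, if the arm or the gripper's body presses on something with over 40 N, if the wrist force passes 120 N, or if a joint passes its speed limit or range.

## Working session

There is one attempt and no reset: what is moved stays moved. The work goes in short steps, Python scripts to look and compute and a tool call to move; the robot and the scene stay as the last step left them, time stands still between calls to the robot, and variables do not carry over. Pictures are saved under pics/ and viewed, and the job is handed in when it is done.

Besides the shell and the picture viewer there is one more tool, called after "Request:" as name(argument=value, ...) on one line, values as JSON. move_arm: Moves the arm, as the interface text tells. Its arguments: {"type":"object","properties":{"delta_pos":{"type":"array","items":{"type":"array","items":{"type":"number"}}},"twist":{"type":"array","items":{"type":"array","items":{"type":"number"}}},"gripper":{"type":"array","items":{"type":"number"}},"squeeze":{"type":"number"}},"required":["delta_pos","twist","gripper"]}

```bash
mkdir -p pics; ls; python3 - <<'E'
from plant import *
import cv2
for n in ("side","top","wrist"):
    im=get_image(n); cv2.imwrite(f"pics/{n}0.png",im[:,:,::-1])
    m=camera_model(n); print(n,m)
    for k in ("rack","bookend_grip"):
        print(k,[(d["extent"],round(d["confidence"],2)) for d in recognise(n,k)])
s=sense();print(s);print(tip_reach if not callable(tip_reach) else tip_reach())
E
```

```text
pics
side {'fx': 440.5267223056689, 'fy': 440.5267223056689, 'cx': 268.98176236131695, 'cy': 212.09903085149594, 'R': array([[ 0.86690336, -0.49777528, -0.02642599],
       [-0.27136305, -0.42679603, -0.86267447],
       [ 0.41813952,  0.75502643, -0.50506873]]), 't': array([-0.46253757,  0.20225702,  1.03251912])}
rack [([265.2, 190.6, 113.8, 98.3], 0.86)]
bookend_grip [([117.8, 160.3, 43.8, 48.7], 0.96), ([250.9, 148.9, 35.1, 33.8], 0.85), ([128.6, 187.1, 54.5, 44.9], 0.73), ([175.7, 158.7, 32.0, 37.8], 0.64)]
top {'fx': 519.098877826706, 'fy': 519.098877826706, 'cx': 280.6801630050523, 'cy': 208.799173788365, 'R': array([[ 2.69675357e-02, -9.99636221e-01, -4.21834993e-04],
       [-9.92919641e-01, -2.67374993e-02, -1.15739760e-01],
       [ 1.15686378e-01,  3.54006436e-03, -9.93279482e-01]]), 't': array([-0.01274781,  0.55203516,  1.39894019])}
rack [([228.4, 165.6, 171.4, 53.2], 0.91)]
bookend_grip [([157.2, 131.9, 39.1, 39.2], 0.78), ([130.9, 230.0, 41.0, 37.7], 0.66), ([181.9, 286.6, 42.1, 45.7], 0.65)]
wrist {'fx': 299.1282761428711, 'fy': 299.1282761428711, 'cx': 279.89094861
[... 528 characters left out ...]
oint_vel': array([ 5.01496419e-04, -1.92246078e-03,  5.90315816e-05, -1.28782806e-03,
        1.00145546e-03, -9.34643326e-04,  3.02441569e-04]), 'joint_torque': array([-2.43264614e-03, -5.48006380e+01,  1.54302914e+00, -1.98215747e+01,
        9.25898290e-03,  3.36914658e-03,  2.30360610e-05]), 'tcp_pos': array([0.31646179, 0.65223052, 0.2481968 ]), 'tcp_rot': array([[ 4.36475660e-01,  8.99716064e-01, -5.85617950e-05],
       [ 8.99716049e-01, -4.36475663e-01, -1.63249317e-04],
       [-1.72438832e-04,  1.85653666e-05, -9.99999985e-01]]), 'ft_force': array([0.62643264, 0.13373192, 0.86401056]), 'torque': array([-0.00487744, -0.04937081, -0.0083224 ]), 'grip_width': 1.0002807376669574}
0.017
```

View pics/side0.png

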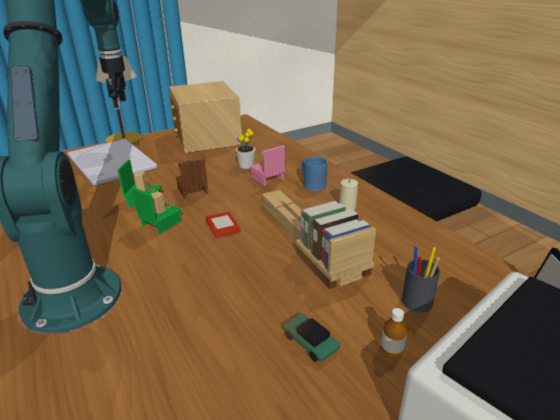

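View pics/top0.png

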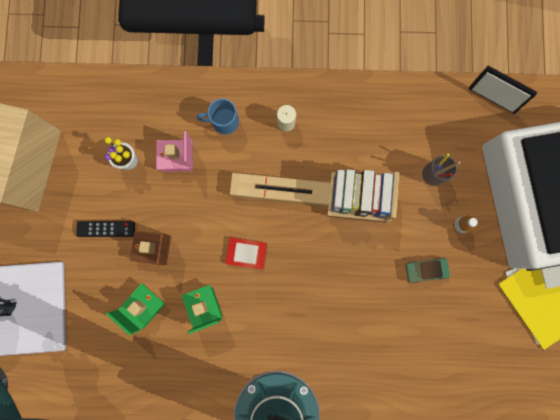

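View pics/wrist0.png

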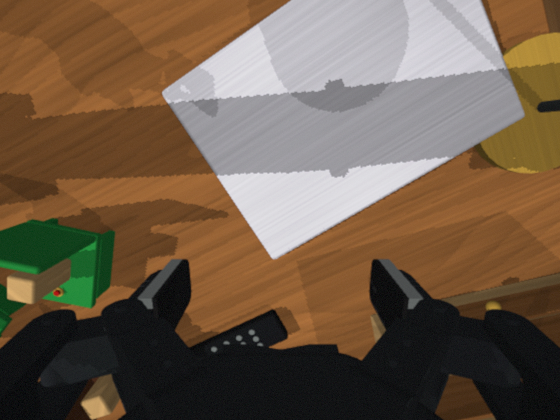

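```bash
cat > h.py <<'E'
import numpy as np, cv2
from plant import *
def bp(m,u,v,z):
    d=m["R"].T@np.array([(u-m["cx"])/m["fx"],(v-m["cy"])/m["fy"],1]); c=-m["R"].T@m["t"]
    return c+d*(z-c[2])/d[2]
def pj(m,X):
    X=np.atleast_2d(X); c=X@m["R"].T+m["t"]
    return np.c_[m["fx"]*c[:,0]/c[:,2]+m["cx"],m["fy"]*c[:,1]/c[:,2]+m["cy"]]
E
python3 - <<'E'
from h import *
m=camera_model("top")
im=cv2.imread("pics/top0.png")
a=cv2.resize(im[205:290,70:220],None,fx=5,fy=5,interpolation=cv2.INTER_CUBIC)
b=cv2.resize(im[165:225,225:345],None,fx=6,fy=6,interpolation=cv2.INTER_CUBIC)
cv2.imwrite("pics/a.png",a);cv2.imwrite("pics/b.png",b)
for u,v in ((146,247),): print("post",bp(m,u,v,.1))
print("rackend",bp(m,231,187,.04),"red",bp(m,265,187,.04),"slot end",bp(m,312,191,.04),"slot start",bp(m,255,187,.04))
w=camera_model("wrist");print("wristcam",-w["R"].T@w["t"])
s=sense()
R=s["tcp_rot"];print("cam in tool",R.T@(-w["R"].T@w["t"]-s["tcp_pos"]), R.T@w["R"].T)
E
```

```text
post [0.43475988 0.34961624 0.1       ]
rackend [0.60800632 0.14054476 0.04      ] red [0.61052599 0.04691221 0.04      ] slot end [ 0.60287302 -0.08273502  0.04      ] slot start [0.60978492 0.07445065 0.04      ]
wristcam [0.25773762 0.68040967 0.3755446 ]
cam in tool [-0.00030039 -0.06513222 -0.12734897] [[ 9.99999367e-01 -1.43278609e-04  1.11636056e-03]
 [-1.51599712e-04  9.65679225e-01  2.59737582e-01]
 [-1.11526104e-03 -2.59737586e-01  9.65678592e-01]]
```

View pics/a.png

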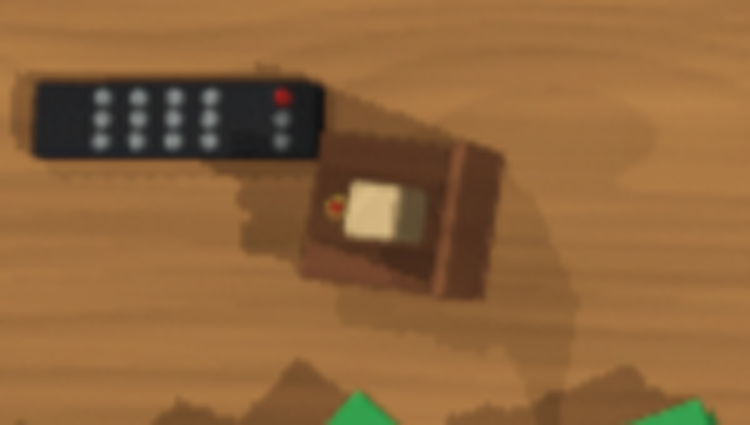

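View pics/b.png

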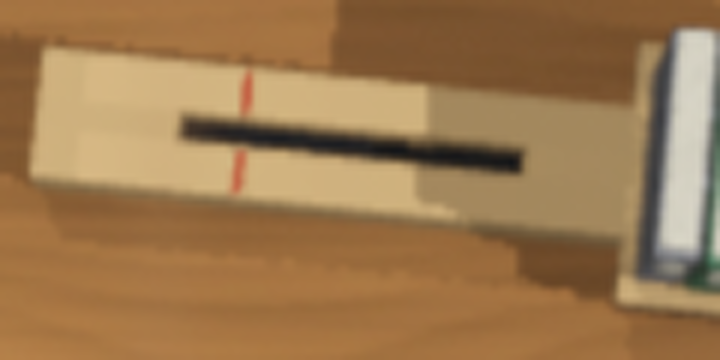

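The candidates in the top view are green (135,308), green (203,307), pink (175,153) and dark brown (150,248). Only the brown one is dark with a pale post, so it is the target, and the crop confirms it. Its plate is on the right (-y), and the remote lies close to its upper-left corner. Next I'll move over it for a wrist view.

Request:
move_arm(delta_pos=[[10,-25,0],[20,-50,0],[30,-80,0],[40,-110,0],[52,-140,0],[64,-170,0],[76,-200,0],[88,-230,0],[100,-260,0],[112,-285,0],[118,-302,0],[118,-302,0]], twist=[[0,0,-6],[0,0,-12],[0,0,-19],[0,0,-26],[0,0,-33],[0,0,-40],[0,0,-47],[0,0,-54],[0,0,-61],[0,0,-68],[0,0,-73],[0,0,-73]], gripper=[-1,-1,-1,-1,-1,-1,-1,-1,-1,-1,-1,-1])

```text
t: 1.45
tcp_pos: [0.4366, 0.345, 0.2487]
tcp_rot: [[0.986, -0.164, 0.001], [-0.164, -0.986, -0.002], [0.001, 0.002, -1.0]]
ft_force: [0.6, -1.0, -0.1]
grip_width: 1.001
```

```bash
python3 - <<'E'
from h import *
s=sense();print(s["t"],s["tcp_pos"],s["tcp_rot"][:,0],np.abs(s["joint_vel"]).max())
m=camera_model("wrist");im=get_image("wrist");cv2.imwrite("pics/w1.png",im[:,:,::-1]);np.savez("w1.npz",**m)
E
```

```text
1.45 [0.43660296 0.34498448 0.24874495] [ 0.98645114 -0.16404903  0.00143944] 0.08234500873543656
```

View pics/w1.png

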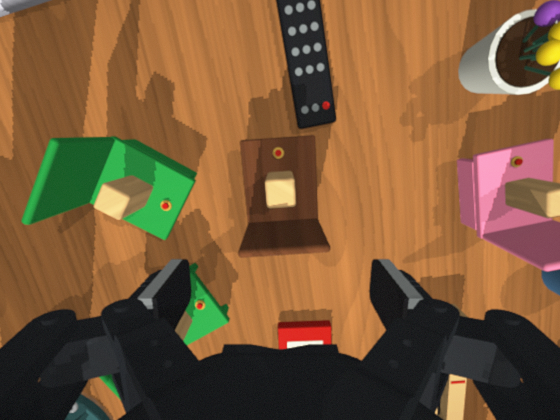

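```bash
python3 - <<'E'
import cv2
im=cv2.imread("pics/w1.png")
cv2.imwrite("pics/w1c.png",cv2.resize(im[125:265,225:345],None,fx=5,fy=4.2,interpolation=cv2.INTER_CUBIC)) if 0 else cv2.imwrite("pics/w1c.png",cv2.resize(im[125:265,215:355],None,fx=4,fy=4,interpolation=cv2.INTER_CUBIC))
E
```

```text
(no output)
```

View pics/w1c.png

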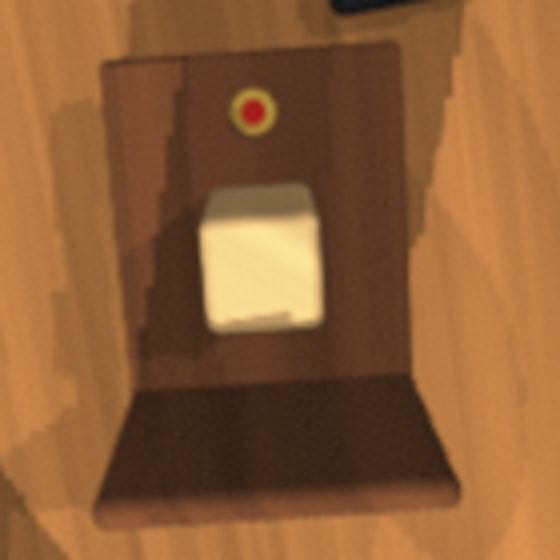

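```bash
python3 - <<'E'
from h import *
from scipy.optimize import least_squares
m=np.load("w1.npz")
# image left = -x? use bookend frame: left ->  x-, up -> +y
P=np.array([[-14,14,26],[14,14,26],[-14,-14,26],[14,-14,26],[-41,50,-32],[41,50,-32],[-41,-42,56],[41,-42,56]])/1000
uv=np.array([[202,220],[320,215],[210,330],[323,323],[102,64],[398,43],[100,503],[457,485]])/4+[215,125]
def f(p,r=1):
    c,s=np.cos(p[2]),np.sin(p[2]);R=np.array([[c,-s,0],[s,c,0],[0,0,1]])
    return (pj(m,P@R.T+[p[0],p[1],.074])-uv).ravel()
r=least_squares(f,[.435,.35,-.16],loss="soft_l1");print(r.x,np.degrees(r.x[2]),np.round(r.fun.reshape(-1,2),1) if 0 else np.round(f(r.x).reshape(-1,2),1))
s=sense();print(s["tcp_pos"],np.degrees(np.arctan2(s["tcp_rot"][1,0],s["tcp_rot"][0,0])))
E
```

```text
[ 0.43988342  0.35500627 -0.10188591] -5.837632440103566 [[-0.6  0.2]
 [ 0.1 -0.5]
 [-0.4  1.9]
 [ 0.8  1.9]
 [-0.5 -0.3]
 [ 1.2  0. ]
 [-2.5 -0.3]
 [ 1.5 -1.3]]
[0.43554807 0.3479867  0.24865866] -9.097539108631732
```

Request:
move_arm(delta_pos=[[5,6,0],[5,6,-20],[5,6,-45],[5,6,-70],[5,6,-95],[5,6,-115],[5,6,-135],[5,6,-150],[5,6,-160],[5,6,-168],[5,6,-168],[5,6,-168]], twist=[[0,0,3.3],[0,0,3.3],[0,0,3.3],[0,0,3.3],[0,0,3.3],[0,0,3.3],[0,0,3.3],[0,0,3.3],[0,0,3.3],[0,0,3.3],[0,0,3.3],[0,0,3.3]], gripper=[-1,-1,-1,-1,-1,-1,-1,-1,-1,-1,-1,-1])

```text
t: 2.5
tcp_pos: [0.4395, 0.357, 0.0804]
tcp_rot: [[0.995, -0.096, -0.0], [-0.096, -0.995, 0.001], [-0.0, -0.001, -1.0]]
ft_force: [-0.4, -0.3, -0.1]
grip_width: 1.0
```

```bash
python3 - <<'E'
from h import *
s=sense();print(s["tcp_pos"],np.degrees(np.arctan2(s["tcp_rot"][1,0],s["tcp_rot"][0,0])),s["ft_force"])
m=camera_model("wrist");im=get_image("wrist");cv2.imwrite("pics/w2.png",im[:,:,::-1])
print(pj(m,[[.440,.355,.1],[.435,.348,.1]]))
E
```

```text
[0.43949955 0.35697776 0.0803839 ] -5.525744650726112 [-0.43539587 -0.2970394  -0.12151551]
[[280.6717731  305.14862164]
 [270.21946464 321.18057005]]
```

View pics/w2.png

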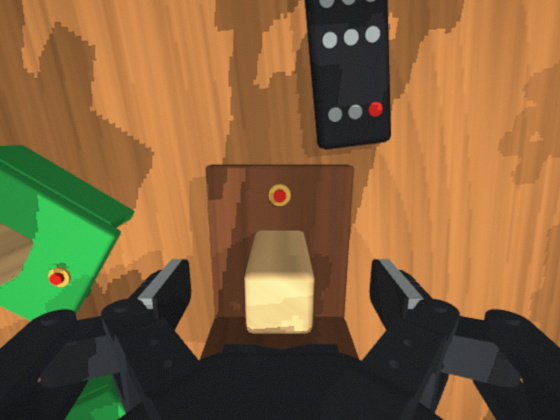

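The post top is centred at (280,302) between the pads, and its edges are parallel to them. I'll close the gripper.

Request:
move_arm(delta_pos=[[0,0,0],[0,0,0],[0,0,0],[0,0,0],[0,0,0],[0,0,0],[0,0,0],[0,0,0],[0,0,0],[0,0,0]], twist=[[0,0,0],[0,0,0],[0,0,0],[0,0,0],[0,0,0],[0,0,0],[0,0,0],[0,0,0],[0,0,0],[0,0,0]], gripper=[0,1,1,1,1,1,1,1,1,1], squeeze=60)

```text
t: 3.38
tcp_pos: [0.4394, 0.3564, 0.0808]
tcp_rot: [[0.995, -0.097, -0.0], [-0.097, -0.995, 0.0], [-0.0, -0.0, -1.0]]
ft_force: [-2.6, -0.1, 5.3]
grip_width: 0.322
```

Request:
move_arm(delta_pos=[[0,0,10],[0,0,30],[0,0,55],[0,0,85],[5,-10,110],[15,-30,130],[28,-60,140],[43,-95,140],[59,-130,140],[75,-165,140],[91,-200,140],[107,-235,140]], twist=[[0,0,0],[0,0,0],[0,0,0],[0,0,0],[0,0,0],[0,0,0],[0,0,1],[0,0,2],[0,0,3],[0,0,3],[0,0,3],[0,0,3]], gripper=[1,1,1,1,1,1,1,1,1,1,1,1])

```text
t: 4.38
tcp_pos: [0.5459, 0.1192, 0.22]
tcp_rot: [[0.999, -0.045, -0.002], [-0.045, -0.999, -0.0], [-0.002, 0.001, -1.0]]
ft_force: [1.3, 0.5, -3.1]
grip_width: 0.321
```

Request:
move_arm(delta_pos=[[15,-35,0],[30,-70,0],[43,-100,0],[53,-120,0],[59,-132,0],[60,-136,0],[60,-136,0],[60,-136,0],[60,-136,0]], twist=[[0,0,0],[0,0,0],[0,0,0],[0,0,0],[0,0,0],[0,0,0],[0,0,0],[0,0,0],[0,0,0]], gripper=[1,1,1,1,1,1,1,1,1])

```text
t: 5.13
tcp_pos: [0.6055, -0.0118, 0.2198]
tcp_rot: [[0.999, -0.042, -0.002], [-0.042, -0.999, 0.002], [-0.002, -0.002, -1.0]]
ft_force: [-0.3, -0.3, -5.7]
grip_width: 0.323
```

```bash
python3 - <<'E'
from h import *
s=sense();print(s["t"],s["tcp_pos"],np.degrees(np.arctan2(s["tcp_rot"][1,0],s["tcp_rot"][0,0])),s["ft_force"],s["grip_width"],np.abs(s["joint_vel"]).max())
m=camera_model("wrist");im=get_image("wrist");cv2.imwrite("pics/w3.png",im[:,:,::-1]);np.savez("w3.npz",**m)
im=get_image("side");cv2.imwrite("pics/s3.png",im[:,:,::-1])
E
```

```text
5.1333 [ 0.60550507 -0.01183149  0.21981342] -2.3845300659764654 [-0.34600489 -0.29925778 -5.67036011] 0.32250146617240083 0.004909960008444139
```

View pics/w3.png

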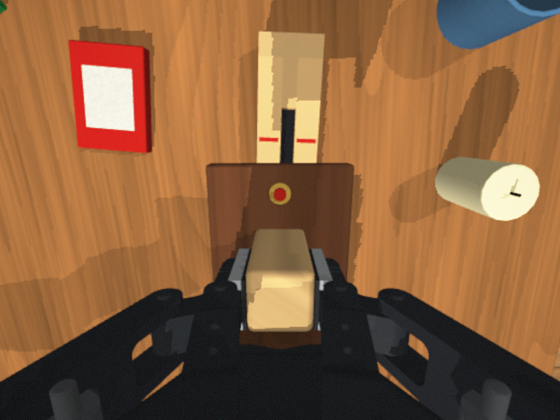

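View pics/s3.png

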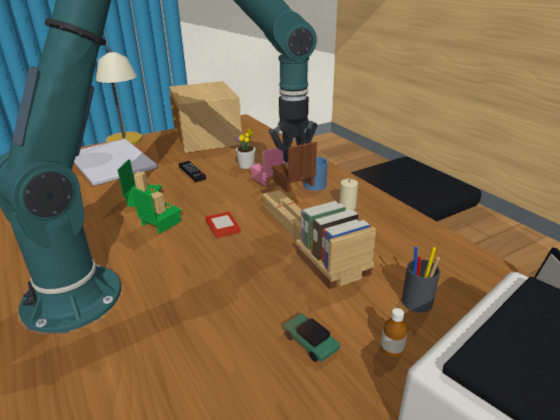

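```bash
python3 - <<'E'
import cv2
im=cv2.imread("pics/w3.png")
cv2.imwrite("pics/w3c.png",cv2.resize(im[20:175,200:360],None,fx=3.8,fy=3.8,interpolation=cv2.INTER_CUBIC))
cv2.imwrite("pics/w3d.png",cv2.resize(im[155:345,195:365],None,fx=3.1,fy=3.1,interpolation=cv2.INTER_CUBIC))
E
```

```text
(no output)
```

View pics/w3c.png

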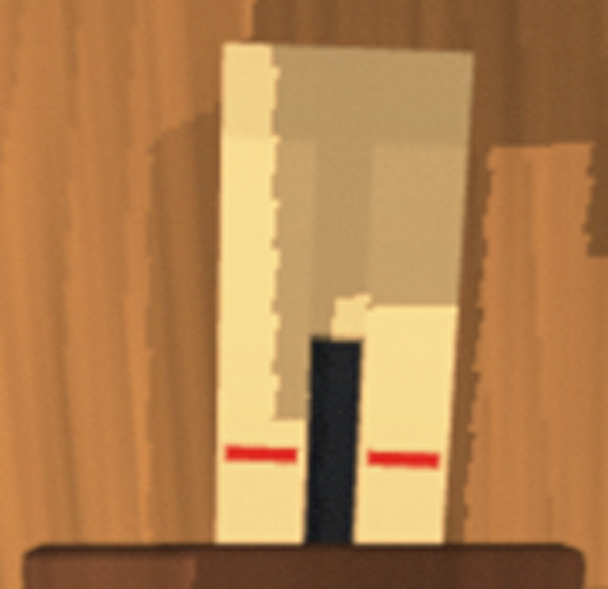

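View pics/w3d.png

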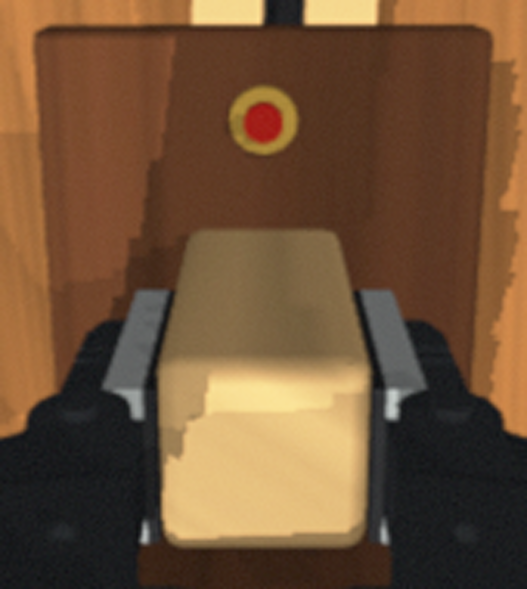

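```bash
cat >> h.py <<'E'
from scipy.optimize import least_squares
def Rz(a):
    c,s=np.cos(a),np.sin(a);return np.array([[c,-s,0],[s,c,0],[0,0,1]])
def rackfit(m,pts,lines,z=.04,p0=(.606,-.078,-.044)):
    # pts: (x,y,u,v); lines: (x,u,v) on rail-top plane
    def f(p):
        e=[]
        for x,y,u,v in pts:
            w=bp(m,u,v,z); q=Rz(p[2]).T@(w-[p[0],p[1],z]); e+=[ (q[0]*1000-x) if x is not None else 0,(q[1]*1000-y) if y is not None else 0]
        return np.array(e)
    r=least_squares(f,p0,loss="soft_l1",x_scale=[.001,.001,.01]);return r.x,f(r.x).reshape(-1,2)
E
python3 - <<'E'
from h import *
m=np.load("w3.npz")
k=lambda u,v:(u/3.8+200,v/3.8+20)
L=[(-7,155,312,338),(7,155,361,340),(None,125,225,453),(None,125,440,460),(-7,None,305,540),(7,None,353,540),(-7,None,308,440),(7,None,357,440),(-30,None,216,400),(-30,None,216,540),(30,None,453,400),(30,None,443,540)]
p,e=rackfit(m,[(x,y,*k(u,v)) for x,y,u,v in L],[])
print(p,np.degrees(p[2]));print(np.round(e,1))
for u,v in [(222,43),(473,53),(218,140),(470,145)]:
    print(Rz(p[2]).T@(bp(m,*k(u,v),.04)-[p[0],p[1],.04])*1000)
print("load",p[:2]+(Rz(p[2])@[0,.125,0])[:2])
P=np.array([[-14,14,26],[14,14,26],[-14,-14,26],[14,-14,26],[-41,50,-32],[41,50,-32]])/1000
uv=np.array([[160,366],[369,366],[163,547],[366,547],[34,30],[492,30]])/3.1+[195,155]
def f(q): return (pj(m,P@Rz(q[2]).T+[q[0],q[1],q[3]])-uv).ravel()
r=least_squares(f,[.606,-.013,-.044,.213]);print(r.x,np.degrees(r.x[2]));print(np.round(r.fun.reshape(-1,2),1))
E
```

```text
[ 0.60641971 -0.07767884 -0.07272021] -4.166560880628018
[[ 0.7 -0.4]
 [-0.7 -0.4]
 [ 0.   0.4]
 [ 0.   0.4]
 [ 0.5  0. ]
 [-0.6  0. ]
 [ 0.5  0. ]
 [-0.7  0. ]
 [-0.7  0. ]
 [-0.2  0. ]
 [ 0.7  0. ]
 [ 0.4  0. ]]
[-3.01638608e+01  2.21094966e+02 -2.08166817e-14]
[ 3.03367823e+01  2.20815793e+02 -2.08166817e-14]
[-3.08721585e+01  1.99876552e+02 -2.08166817e-14]
[ 3.10038499e+01  2.00677913e+02 -2.08166817e-14]
load [0.61550172 0.04699079]
[ 0.6059395  -0.01372141 -0.03866606  0.21173708] -2.215402175749493
[[-1.5 -1.5]
 [ 1.2 -1.6]
 [-0.3  0.8]
 [ 0.3  0.7]
 [ 0.4  1.4]
 [ 0.2  1. ]]
```

Request:
move_arm(delta_pos=[[3,15,0],[6,35,0],[8,50,0],[10,59,-5],[10,61,-20],[10,61,-40],[10,61,-60],[10,61,-75],[10,61,-82],[10,61,-85],[10,61,-85],[10,61,-85]], twist=[[0,0,-0.5],[0,0,-1],[0,0,-1.5],[0,0,-1.9],[0,0,-1.9],[0,0,-1.9],[0,0,-1.9],[0,0,-1.9],[0,0,-1.9],[0,0,-1.9],[0,0,-1.9],[0,0,-1.9]], gripper=[1,1,1,1,1,1,1,1,1,1,1,1])

```text
t: 6.23
tcp_pos: [0.6172, 0.0462, 0.136]
tcp_rot: [[0.997, -0.078, 0.001], [-0.078, -0.997, -0.0], [0.001, -0.0, -1.0]]
ft_force: [0.6, -0.7, -4.7]
grip_width: 0.317
```

```bash
python3 - <<'E'
from h import *
s=sense();print(s["t"],s["tcp_pos"],np.degrees(np.arctan2(s["tcp_rot"][1,0],s["tcp_rot"][0,0])),s["tcp_rot"][:,2],s["ft_force"],s["grip_width"],np.abs(s["joint_vel"]).max())
m=camera_model("wrist");im=get_image("wrist");cv2.imwrite("pics/w4.png",im[:,:,::-1]);np.savez("w4.npz",**m)
im=im[:,:,::-1]
cv2.imwrite("pics/w4c.png",cv2.resize(im[0:180,190:370],None,fx=3.3,fy=3.3,interpolation=cv2.INTER_CUBIC))
im=get_image("side");cv2.imwrite("pics/s4c.png",cv2.resize(im[120:280,200:400,::-1],None,fx=3.7,fy=3.7,interpolation=cv2.INTER_CUBIC))
E
```

```text
6.2333 [0.6172145  0.04624036 0.13598165] -4.4823773133587235 [ 1.43218802e-03 -2.36987149e-05 -9.99998974e-01] [ 0.58426692 -0.7219031  -4.72300294] 0.31720749456563974 0.012213089473384753
```

View pics/w4.png

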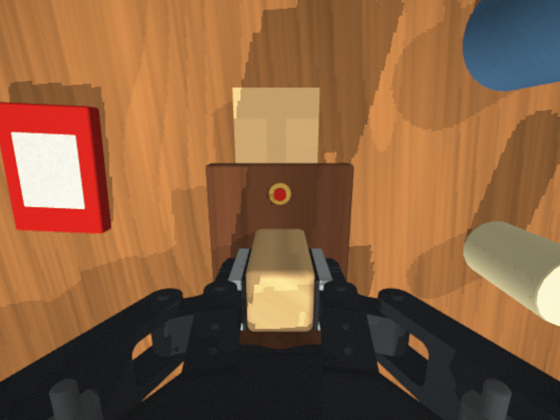

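View pics/w4c.png

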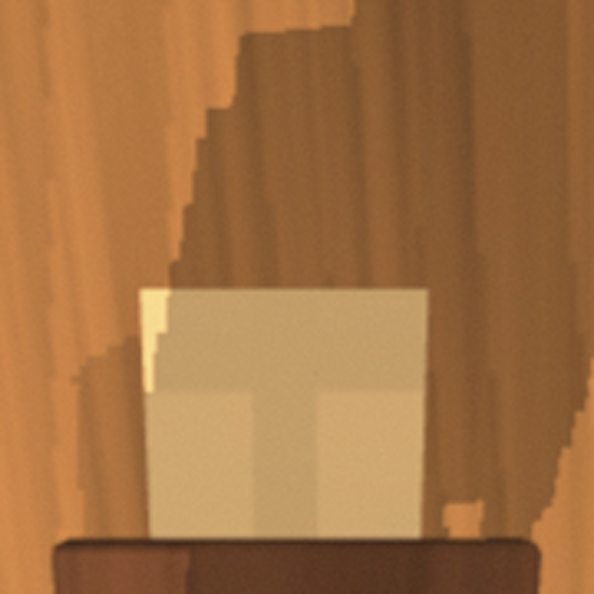

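View pics/s4c.png

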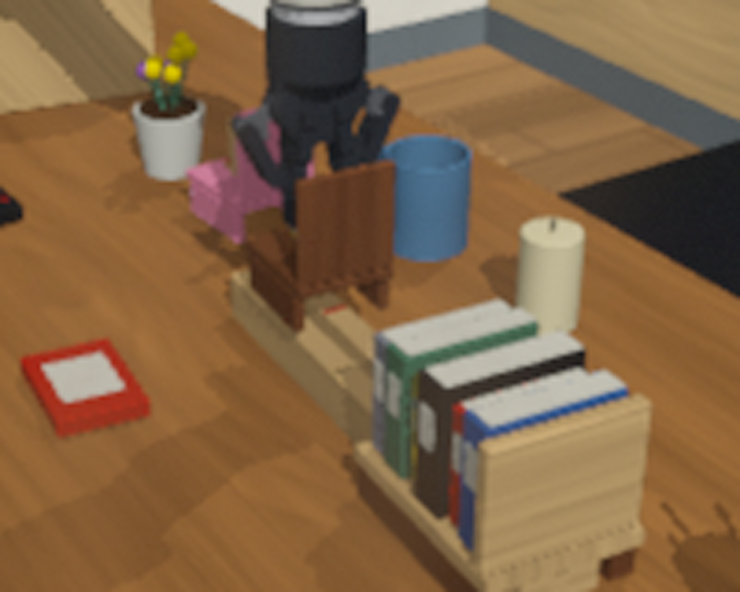

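```bash
python3 - <<'E'
from h import *
m=np.load("w4.npz")
k=lambda u,v:(u/3.3+190,v/3.3)
L=[(-30,220,140,290),(30,220,429,290),(-30,None,146,420),(-30,None,150,535),(30,None,425,420),(30,None,421,535)]
p,e=rackfit(m,[(x,y,*k(u,v)) for x,y,u,v in L],[],p0=(.606,-.078,-.073))
print(p,np.degrees(p[2]));print(np.round(e,1))
# saddle far corners at z = tcp-.0068-.032
z=.136-.0068-.032
a=bp(m,*k(53,543),z);b=bp(m,*k(541,543),z);print("saddle mid",(a+b)/2,np.linalg.norm(b-a),np.degrees(np.arctan2((b-a)[1],(b-a)[0])))
q=Rz(p[2]).T@((a+b)/2-[p[0],p[1],.04]);print("in rack",q*1000)
p2=[.6064,-.0777,-.0727];q=Rz(p2[2]).T@((a+b)/2-[p2[0],p2[1],.04]);print("in rack(w3 fit)",q*1000)
E
```

```text
[ 0.60575601 -0.07710214 -0.07720169] -4.423331145906499
[[-0.4  0. ]
 [ 0.4 -0. ]
 [-0.2  0. ]
 [-0.3  0. ]
 [ 0.4  0. ]
 [ 0.3  0. ]]
saddle mid [0.6215222  0.09501357 0.0972    ] 0.08139939528042933 -4.476405715795242
in rack [  2.44480687 172.81901589  57.2       ]
in rack(w3 fit) [  2.53703804 173.35576277  57.2       ]
```

Request:
move_arm(delta_pos=[[-2,3,0],[-2.3,3,0],[-2.3,3,-6],[-2.3,3,-12],[-2.3,3,-18],[-2.3,3,-24],[-2.3,3,-24],[-2.3,3,-24]], twist=[[0,0,0],[0,0,0],[0,0,0],[0,0,0],[0,0,0],[0,0,0],[0,0,0],[0,0,0]], gripper=[1,1,1,1,1,1,1,1])

```text
t: 7.0
tcp_pos: [0.6137, 0.0491, 0.1105]
tcp_rot: [[0.997, -0.078, -0.002], [-0.078, -0.997, -0.0], [-0.002, 0.0, -1.0]]
ft_force: [0.3, 0.3, -3.9]
grip_width: 0.322
```

```bash
python3 - <<'E'
from h import *
s=sense();print(s["t"],s["tcp_pos"],np.degrees(np.arctan2(s["tcp_rot"][1,0],s["tcp_rot"][0,0])),s["ft_force"],s["torque"])
m=camera_model("wrist");im=get_image("wrist");np.savez("w5.npz",**m)
im=im[:,:,::-1]
cv2.imwrite("pics/w5c.png",cv2.resize(im[20:200,190:370],None,fx=3.3,fy=3.3,interpolation=cv2.INTER_CUBIC))
E
```

```text
7.0 [0.61370477 0.04912829 0.11046275] -4.492453791141172 [ 0.2822044   0.34954565 -3.94983123] [ 0.01675573 -0.01429675 -0.02672235]
```

View pics/w5c.png

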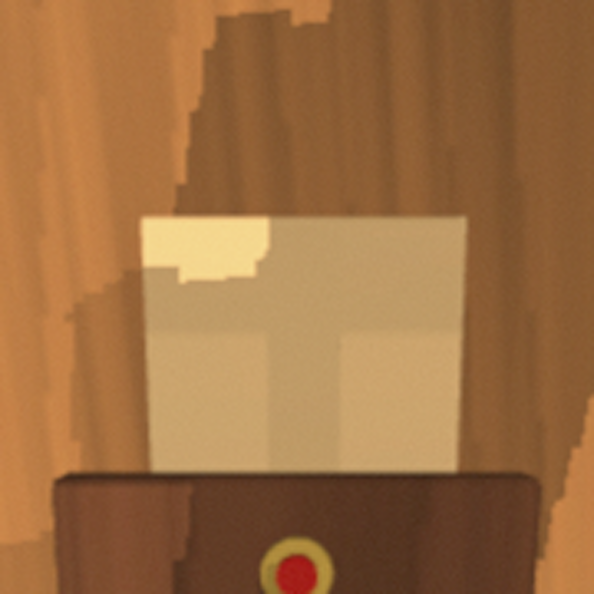

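```bash
python3 - <<'E'
from h import *
m=np.load("w5.npz")
k=lambda u,v:(u/3.3+190,v/3.3+20)
L=[(-30,220,141,217),(30,220,467,217),(-30,None,147,350),(-30,None,153,465),(30,None,462,350),(30,None,458,465)]
p,e=rackfit(m,[(x,y,*k(u,v)) for x,y,u,v in L],[],p0=(.606,-.078,-.073))
print(p,np.degrees(p[2]));print(np.round(e,1))
z=.1105-.0068-.032
a=bp(m,*k(53,477),z);b=bp(m,*k(541,477),z);print("saddle mid",(a+b)/2,np.linalg.norm(b-a),np.degrees(np.arctan2((b-a)[1],(b-a)[0])))
q=Rz(p[2]).T@((a+b)/2-[p[0],p[1],.04]);print("in rack",q*1000)
E
```

```text
[ 0.60647824 -0.07694508 -0.07394054] -4.236480664064376
[[-0.4  0.1]
 [ 0.2 -0.1]
 [-0.3  0. ]
 [-0.1  0. ]
 [ 0.2  0. ]
 [ 0.3  0. ]]
saddle mid [0.61787897 0.09787159 0.0717    ] 0.08137485881620762 -4.472242038635135
in rack [ -1.54468446 175.18120818  31.7       ]
```

Request:
move_arm(delta_pos=[[0.7,0,0],[1.2,0,-3],[1.2,0,-6],[1.2,0,-9],[1.2,0,-12],[1.2,0,-15],[1.2,0,-18],[1.2,0,-18],[1.2,0,-18],[1.2,0,-18]], twist=[[0,0,0],[0,0,0],[0,0,0],[0,0,0],[0,0,0],[0,0,0],[0,0,0],[0,0,0],[0,0,0],[0,0,0]], gripper=[1,1,1,1,1,1,1,1,1,1])

```text
t: 7.88
tcp_pos: [0.6153, 0.0493, 0.0935]
tcp_rot: [[0.997, -0.078, -0.0], [-0.078, -0.997, 0.0], [-0.0, -0.0, -1.0]]
ft_force: [-0.7, 0.1, -2.1]
grip_width: 0.318
```

```bash
python3 - <<'E'
from h import *
s=sense();print(s["t"],s["tcp_pos"],np.degrees(np.arctan2(s["tcp_rot"][1,0],s["tcp_rot"][0,0])),s["ft_force"],s["torque"])
m=camera_model("wrist");im=get_image("wrist");np.savez("w6.npz",**m)
im=im[:,:,::-1]
cv2.imwrite("pics/w6c.png",cv2.resize(im[40:220,190:370],None,fx=3.3,fy=3.3,interpolation=cv2.INTER_CUBIC))
E
```

```text
7.8833 [0.61534443 0.0492566  0.0934675 ] -4.489171295597819 [-0.73212932  0.0581599  -2.10279277] [ 0.07974045  0.19994876 -0.02839019]
```

View pics/w6c.png

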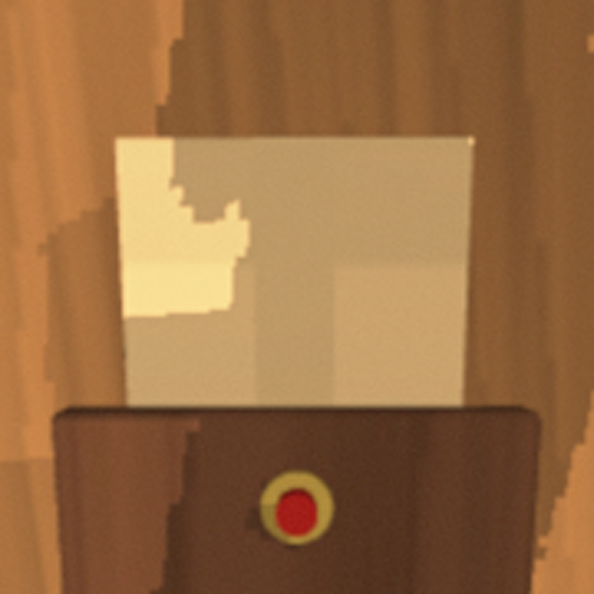

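Request:
move_arm(delta_pos=[[0,0,-1],[0,0,-2],[0,0,-3],[0,0,-3],[0,0,-3]], twist=[[0,0,0],[0,0,0],[0,0,0],[0,0,0],[0,0,0]], gripper=[1,1,1,1,1])

```text
t: 8.35
tcp_pos: [0.6153, 0.0493, 0.0903]
tcp_rot: [[0.997, -0.078, -0.0], [-0.078, -0.997, 0.0], [-0.0, -0.0, -1.0]]
ft_force: [-0.6, -0.5, -1.5]
grip_width: 0.319
```

```bash
python3 - <<'E'
from h import *
s=sense();print(s["t"],s["tcp_pos"],np.round(s["ft_force"],2),np.round(s["torque"],3))
E
```

```text
8.35 [0.61533449 0.04930002 0.09028504] [-0.58 -0.48 -1.48] [ 0.086  0.264 -0.004]
```

Request:
move_arm(delta_pos=[[0,0,-0.5],[0,0,-1],[0,0,-1.5],[0,0,-1.5]], twist=[[0,0,0],[0,0,0],[0,0,0],[0,0,0]], gripper=[1,1,1,1])

```text
t: 8.68
tcp_pos: [0.6153, 0.0493, 0.0889]
tcp_rot: [[0.997, -0.078, -0.0], [-0.078, -0.997, 0.0], [-0.0, -0.0, -1.0]]
ft_force: [-2.0, 0.4, -1.5]
grip_width: 0.321
```

```bash
python3 - <<'E'
from h import *
s=sense();print(s["t"],s["tcp_pos"],np.round(s["ft_force"],2),np.round(s["torque"],3))
E
```

```text
8.6833 [0.61534732 0.04930007 0.08887456] [-1.97  0.4  -1.55] [0.076 0.387 0.014]
```

Request:
move_arm(delta_pos=[[-0.3,-1,0],[-0.5,-3,0],[-0.9,-7,0],[-1.2,-11,0],[-1.5,-15,0],[-1.8,-19,0],[-2.1,-23,0],[-2.4,-27,0],[-2.7,-31,0],[-3.0,-35,0],[-3.3,-38,0],[-3.4,-40,0]], twist=[[0,0,0],[0,0,0],[0,0,0],[0,0,0],[0,0,0],[0,0,0],[0,0,0],[0,0,0],[0,0,0],[0,0,0],[0,0,0],[0,0,0]], gripper=[1,1,1,1,1,1,1,1,1,1,1,1])

```text
t: 9.68
tcp_pos: [0.612, 0.0086, 0.0889]
tcp_rot: [[0.997, -0.079, 0.0], [-0.079, -0.997, -0.0], [0.0, 0.0, -1.0]]
ft_force: [-0.6, 4.6, 1.2]
grip_width: 0.324
```

Request:
move_arm(delta_pos=[[0,0,0],[0,0,0]], twist=[[0,0,0],[0,0,0]], gripper=[1,1])

```text
t: 9.85
tcp_pos: [0.612, 0.0084, 0.0888]
tcp_rot: [[0.997, -0.079, 0.0], [-0.079, -0.997, -0.001], [0.0, 0.001, -1.0]]
ft_force: [0.5, 0.4, -0.3]
grip_width: 0.32
```

```bash
python3 - <<'E'
from h import *
s=sense();print(s["t"],s["tcp_pos"],np.round(s["ft_force"],2),np.round(s["torque"],3))
q=Rz(-.0735).T@(s["tcp_pos"]-[.6064,-.0772,0]);print(q*1000)
m=camera_model("wrist");im=get_image("wrist");np.savez("w7.npz",**m)
im=im[:,:,::-1]
cv2.imwrite("pics/w7c.png",cv2.resize(im[40:220,190:370],None,fx=3.3,fy=3.3,interpolation=cv2.INTER_CUBIC))
E
```

```text
9.85 [0.61195117 0.008416   0.0887954 ] [ 0.49  0.38 -0.28] [ 0.282 -0.056  0.006]
[-0.75092518 85.79248442 88.79539878]
```

View pics/w7c.png

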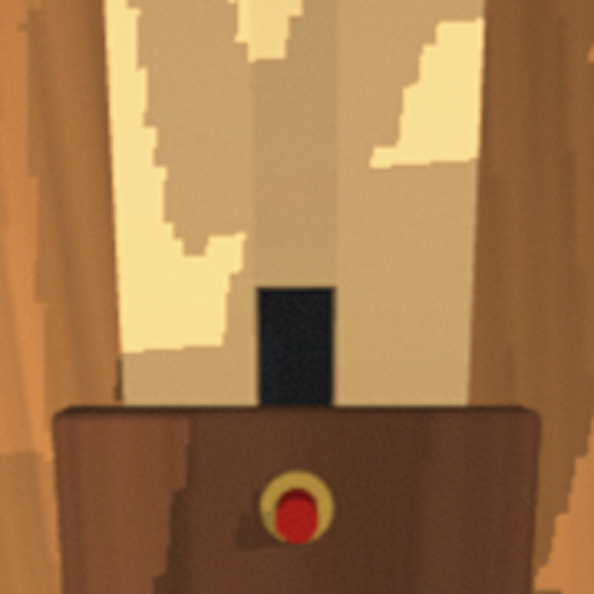

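Request:
move_arm(delta_pos=[[-0.1,-1,0],[-0.2,-2,0],[-0.3,-3,0],[-0.3,-4,0],[-0.4,-5,0],[-0.4,-6,0],[-0.5,-7,0],[-0.5,-7,0]], twist=[[0,0,0],[0,0,0],[0,0,0],[0,0,0],[0,0,0],[0,0,0],[0,0,0],[0,0,0]], gripper=[1,1,1,1,1,1,1,1])

```text
t: 10.57
tcp_pos: [0.6116, 0.0019, 0.0889]
tcp_rot: [[0.997, -0.078, 0.0], [-0.078, -0.997, -0.0], [0.0, 0.0, -1.0]]
ft_force: [1.0, 2.3, 0.7]
grip_width: 0.322
```

Request:
move_arm(delta_pos=[[0,-0.5,0],[0,-1,0],[-0.1,-1.5,0],[-0.1,-2,0],[-0.2,-2.5,0],[-0.2,-2.5,0]], twist=[[0,0,0],[0,0,0],[0,0,0],[0,0,0],[0,0,0],[0,0,0]], gripper=[1,1,1,1,1,1])

```text
t: 11.07
tcp_pos: [0.6114, -0.0004, 0.0889]
tcp_rot: [[0.997, -0.078, 0.0], [-0.078, -0.997, -0.0], [0.0, 0.0, -1.0]]
ft_force: [0.9, 4.0, 0.9]
grip_width: 0.322
```

Request:
move_arm(delta_pos=[[0,-0.5,0],[0,-1,0],[-0.1,-1.5,0],[-0.1,-2,0],[-0.2,-2.5,0],[-0.2,-2.5,0]], twist=[[0,0,0],[0,0,0],[0,0,0],[0,0,0],[0,0,0],[0,0,0]], gripper=[1,1,1,1,1,1])

```text
t: 11.57
tcp_pos: [0.6112, -0.0029, 0.0888]
tcp_rot: [[0.997, -0.078, 0.0], [-0.078, -0.997, -0.0], [0.0, 0.0, -1.0]]
ft_force: [0.5, 4.2, 2.1]
grip_width: 0.321
```

Request:
move_arm(delta_pos=[[0,0,0.7],[0,-0.5,0.7],[0,-1,0.7],[-0.1,-1.5,0.7],[-0.1,-2,0.7],[-0.1,-2,0.7]], twist=[[0,0,0],[0,0,0],[0,0,0],[0,0,0],[0,0,0],[0,0,0]], gripper=[1,1,1,1,1,1])

```text
t: 12.07
tcp_pos: [0.6106, -0.0053, 0.0893]
tcp_rot: [[0.997, -0.079, -0.001], [-0.079, -0.997, -0.0], [-0.001, 0.001, -1.0]]
ft_force: [0.4, 1.5, -0.8]
grip_width: 0.319
```

```bash
cat > look.py <<'E'
import sys
from h import *
s=sense();f=s["ft_force"]
q=Rz(-.0735).T@(s["tcp_pos"]-[.6064,-.0772,0])
im=get_image("wrist")[:,:,::-1]
c=im[160:215,262:300]; b=c.astype(int); r=(b[:,:,2]>110)&(b[:,:,1]<60)&(b[:,:,0]<60)
ys,xs=np.nonzero(r); g=(b[:,:,2]>110)&(b[:,:,1]>95)&(b[:,:,0]<110); gy,_=np.nonzero(g)
print(round(s["t"],2),"rack",np.round(q*1000,1),"f",np.round(f,1),"pin rows",ys.mean()+160 if len(ys) else None,len(ys),"ring",(gy.mean()+160) if len(gy) else None)
cv2.imwrite(f"pics/{sys.argv[1]}.png",cv2.resize(im[40:220,190:370],None,fx=3.3,fy=3.3))
E
python3 look.py l1
python3 - <<'E'
from h import *
for f in ("w6c","w7c"):
    b=cv2.imread(f"pics/{f}.png").astype(int);r=(b[:,:,2]>110)&(b[:,:,1]<60)&(b[:,:,0]<60);ys,_=np.nonzero(r);print(f,ys.mean()/3.3+40,len(ys)/10.9)
E
```

```text
12.07 rack [-1.1 72.  89.3] f [ 0.4  1.5 -0.8] pin rows 196.30322580645162 155 ring 184.72103004291844
w6c 195.14182828984775 132.0183486238532
w7c 197.13931308230886 151.28440366972475
```

Request:
move_arm(delta_pos=[[0,-0.5,0],[0,-1,0],[-0.1,-1.5,0],[-0.1,-2,0],[-0.1,-2.5,0],[-0.1,-2.5,0]], twist=[[0,0,0],[0,0,0],[0,0,0],[0,0,0],[0,0,0],[0,0,0]], gripper=[1,1,1,1,1,1])

```text
t: 12.62
tcp_pos: [0.6107, -0.0074, 0.0895]
tcp_rot: [[0.997, -0.078, -0.0], [-0.078, -0.997, -0.0], [-0.0, 0.0, -1.0]]
ft_force: [-0.5, 4.2, -1.2]
grip_width: 0.318
```

```bash
python3 look.py l2
```

```text
12.62 rack [-0.8 69.9 89.5] f [-0.5  4.2 -1.2] pin rows 196.13725490196077 153 ring 184.72844827586206
```

Request:
move_arm(delta_pos=[[0,-0.5,0],[0,-1,0],[-0.1,-1.5,0],[-0.1,-2,0],[-0.1,-2.5,0],[-0.1,-2.5,0]], twist=[[0,0,0],[0,0,0],[0,0,0],[0,0,0],[0,0,0],[0,0,0]], gripper=[1,1,1,1,1,1])

```text
t: 13.17
tcp_pos: [0.611, -0.0099, 0.0896]
tcp_rot: [[0.997, -0.078, 0.0], [-0.078, -0.997, -0.0], [0.0, 0.0, -1.0]]
ft_force: [-0.2, 1.2, -1.9]
grip_width: 0.319
```

```bash
python3 look.py l3
```

```text
13.17 rack [-0.4 67.4 89.6] f [-0.2  1.2 -1.9] pin rows 196.13245033112582 151 ring 184.68965517241378
```

Request:
move_arm(delta_pos=[[0,-0.5,0],[0,-1,0],[-0.1,-1.5,0],[-0.1,-2,0],[-0.2,-2.5,0],[-0.2,-3,0]], twist=[[0,0,0],[0,0,0],[0,0,0],[0,0,0],[0,0,0],[0,0,0]], gripper=[1,1,1,1,1,1])

```text
t: 13.72
tcp_pos: [0.6108, -0.0128, 0.0895]
tcp_rot: [[0.997, -0.078, 0.0], [-0.078, -0.997, -0.0], [0.0, 0.0, -1.0]]
ft_force: [0.6, 1.6, -1.3]
grip_width: 0.318
```

```bash
python3 look.py l4
```

```text
13.72 rack [-0.4 64.5 89.5] f [ 0.6  1.6 -1.3] pin rows 195.98 150 ring 184.78205128205127
```

Request:
move_arm(delta_pos=[[0,-0.5,0],[0,-1,0],[-0.1,-1.5,0],[-0.1,-2,0],[-0.2,-2.5,0],[-0.2,-3,0]], twist=[[0,0,0],[0,0,0],[0,0,0],[0,0,0],[0,0,0],[0,0,0]], gripper=[1,1,1,1,1,1])

```text
t: 14.27
tcp_pos: [0.6104, -0.0158, 0.0895]
tcp_rot: [[0.997, -0.078, 0.0], [-0.078, -0.997, -0.0], [0.0, 0.0, -1.0]]
ft_force: [-0.5, 1.5, -1.5]
grip_width: 0.323
```

```bash
python3 look.py l5
```

```text
14.27 rack [-0.5 61.5 89.5] f [-0.5  1.5 -1.5] pin rows 196.0909090909091 154 ring 185.0344827586207
```

Request:
move_arm(delta_pos=[[0,-0.5,0],[0,-1,0],[-0.1,-1.5,0],[-0.1,-2,0],[-0.2,-2.5,0],[-0.2,-3,0]], twist=[[0,0,0],[0,0,0],[0,0,0],[0,0,0],[0,0,0],[0,0,0]], gripper=[1,1,1,1,1,1])

```text
t: 14.82
tcp_pos: [0.6102, -0.0188, 0.0895]
tcp_rot: [[0.997, -0.078, -0.0], [-0.078, -0.997, -0.0], [-0.0, 0.0, -1.0]]
ft_force: [0.5, 2.2, -1.3]
grip_width: 0.327
```

```bash
python3 look.py l6
```

```text
14.82 rack [-0.5 58.5 89.5] f [ 0.5  2.2 -1.3] pin rows 196.13071895424838 153 ring 185.13191489361702
```

Request:
move_arm(delta_pos=[[0,-0.5,0],[0,-1,0],[-0.1,-1.5,0],[-0.1,-2,0],[-0.2,-2.5,0],[-0.2,-3,0]], twist=[[0,0,0],[0,0,0],[0,0,0],[0,0,0],[0,0,0],[0,0,0]], gripper=[1,1,1,1,1,1])

```text
t: 15.37
tcp_pos: [0.61, -0.0219, 0.0895]
tcp_rot: [[0.997, -0.078, -0.0], [-0.078, -0.997, -0.0], [-0.0, 0.0, -1.0]]
ft_force: [1.3, 1.6, -1.0]
grip_width: 0.317
```

```bash
python3 look.py l7
```

```text
15.37 rack [-0.5 55.5 89.5] f [ 1.3  1.6 -1. ] pin rows 196.0909090909091 154 ring 185.0762711864407
```

Request:
move_arm(delta_pos=[[0,-0.5,0],[0,-1,0],[-0.1,-1.5,0],[-0.1,-2,0],[-0.2,-2.5,0],[-0.2,-3,0]], twist=[[0,0,0],[0,0,0],[0,0,0],[0,0,0],[0,0,0],[0,0,0]], gripper=[1,1,1,1,1,1])

```text
t: 15.92
tcp_pos: [0.6099, -0.0248, 0.0895]
tcp_rot: [[0.997, -0.078, 0.0], [-0.078, -0.997, -0.0], [0.0, 0.0, -1.0]]
ft_force: [0.5, 1.5, -0.6]
grip_width: 0.324
```

```bash
python3 look.py l8
```

```text
15.92 rack [-0.4 52.5 89.5] f [ 0.5  1.5 -0.6] pin rows 195.94771241830065 153 ring 185.7229437229437
```

Request:
move_arm(delta_pos=[[0,-0.5,0],[0,-1,0],[-0.1,-1.5,0],[-0.1,-2,0],[-0.2,-2.5,0],[-0.2,-3,0]], twist=[[0,0,0],[0,0,0],[0,0,0],[0,0,0],[0,0,0],[0,0,0]], gripper=[1,1,1,1,1,1])

```text
t: 16.47
tcp_pos: [0.6096, -0.0278, 0.0895]
tcp_rot: [[0.997, -0.078, 0.0], [-0.078, -0.997, -0.0], [0.0, 0.0, -1.0]]
ft_force: [-0.7, 2.2, -1.3]
grip_width: 0.319
```

```bash
python3 look.py l9
```

```text
16.47 rack [-0.4 49.5 89.5] f [-0.7  2.2 -1.3] pin rows 195.95424836601308 153 ring 185.80349344978166
```

Request:
move_arm(delta_pos=[[0,-0.5,0],[0,-1,0],[-0.1,-1.5,0],[-0.1,-2,0],[-0.2,-2.5,0],[-0.2,-3,0]], twist=[[0,0,0],[0,0,0],[0,0,0],[0,0,0],[0,0,0],[0,0,0]], gripper=[1,1,1,1,1,1])

```text
t: 17.02
tcp_pos: [0.6094, -0.0308, 0.0895]
tcp_rot: [[0.997, -0.078, 0.0], [-0.078, -0.997, -0.0], [0.0, 0.0, -1.0]]
ft_force: [0.3, 1.8, -1.7]
grip_width: 0.317
```

```bash
python3 look.py l10
```

```text
17.02 rack [-0.4 46.5 89.5] f [ 0.3  1.8 -1.7] pin rows 195.86451612903227 155 ring 186.1578947368421
```

Request:
move_arm(delta_pos=[[0,-0.5,0],[0,-1,0],[-0.1,-1.5,0],[-0.1,-2,0],[-0.2,-2.5,0],[-0.2,-3,0]], twist=[[0,0,0],[0,0,0],[0,0,0],[0,0,0],[0,0,0],[0,0,0]], gripper=[1,1,1,1,1,1])

```text
t: 17.57
tcp_pos: [0.6086, -0.0346, 0.0891]
tcp_rot: [[0.997, -0.079, -0.001], [-0.079, -0.997, -0.001], [-0.001, 0.001, -1.0]]
ft_force: [0.3, 1.1, -4.2]
grip_width: 0.32
```

```bash
python3 look.py l11
```

```text
17.57 rack [-0.9 42.6 89.1] f [ 0.3  1.1 -4.2] pin rows 194.10344827586206 116 ring 188.34843205574913
```

The catch has dropped: Fz went from -1.7 to -4.2 N, and the pin sank from row 195.9 to 194.1. I'll creep on to the notch wall.

Request:
move_arm(delta_pos=[[0,-0.3,0],[0,-0.6,0],[-0.1,-0.9,0],[-0.1,-1.2,0]], twist=[[0,0,0],[0,0,0],[0,0,0],[0,0,0]], gripper=[1,1,1,1])

```text
t: 17.95
tcp_pos: [0.6091, -0.035, 0.0895]
tcp_rot: [[0.997, -0.078, -0.0], [-0.078, -0.997, -0.0], [-0.0, 0.0, -1.0]]
ft_force: [0.4, 0.9, -5.1]
grip_width: 0.325
```

```bash
python3 look.py l12
```

```text
17.95 rack [-0.4 42.3 89.5] f [ 0.4  0.9 -5.1] pin rows 194.05982905982907 117 ring 188.20689655172413
```

Request:
move_arm(delta_pos=[[0,-0.3,0],[0,-0.6,0],[-0.1,-0.9,0],[-0.1,-1.0,0]], twist=[[0,0,0],[0,0,0],[0,0,0],[0,0,0]], gripper=[1,1,1,1])

```text
t: 18.33
tcp_pos: [0.609, -0.036, 0.0895]
tcp_rot: [[0.997, -0.078, -0.0], [-0.078, -0.997, -0.0], [-0.0, 0.0, -1.0]]
ft_force: [0.5, -0.3, -4.2]
grip_width: 0.32
```

Request:
move_arm(delta_pos=[[0,-0.3,0],[0,-0.6,0],[-0.1,-0.8,0],[-0.1,-0.8,0]], twist=[[0,0,0],[0,0,0],[0,0,0],[0,0,0]], gripper=[1,1,1,1])

```text
t: 18.67
tcp_pos: [0.609, -0.0363, 0.0895]
tcp_rot: [[0.997, -0.078, 0.0], [-0.078, -0.997, 0.001], [0.0, -0.001, -1.0]]
ft_force: [-0.4, 0.7, -4.9]
grip_width: 0.322
```

Request:
move_arm(delta_pos=[[0,-0.2,0],[0,-0.4,0],[0,-0.5,0],[0,-0.5,0]], twist=[[0,0,0],[0,0,0],[0,0,0],[0,0,0]], gripper=[1,1,1,1])

```text
t: 19.0
tcp_pos: [0.609, -0.0365, 0.0895]
tcp_rot: [[0.997, -0.078, -0.0], [-0.078, -0.997, 0.001], [-0.0, -0.001, -1.0]]
ft_force: [-0.4, 3.0, -4.1]
grip_width: 0.326
```

Request:
move_arm(delta_pos=[[0,-0.2,0],[0,-0.5,0],[0,-0.8,0],[0,-0.8,0]], twist=[[0,0,0],[0,0,0],[0,0,0],[0,0,0]], gripper=[1,1,1,1])

```text
t: 19.33
tcp_pos: [0.6089, -0.0367, 0.0895]
tcp_rot: [[0.997, -0.078, -0.0], [-0.078, -0.997, 0.002], [-0.0, -0.002, -1.0]]
ft_force: [0.3, 5.0, -3.3]
grip_width: 0.32
```

Request:
move_arm(delta_pos=[[0,-0.3,0],[0,-0.7,0],[0,-1.1,0],[0,-1.4,0],[0,-1.4,0]], twist=[[0,0,0],[0,0,0],[0,0,0],[0,0,0],[0,0,0]], gripper=[1,1,1,1,1])

```text
t: 19.75
tcp_pos: [0.609, -0.037, 0.0895]
tcp_rot: [[0.997, -0.077, -0.001], [-0.077, -0.997, 0.003], [-0.001, -0.003, -1.0]]
ft_force: [0.3, 6.0, -3.2]
grip_width: 0.32
```

Request:
move_arm(delta_pos=[[0,-0.3,0],[0,-0.6,0],[0,-0.9,0],[0,-1.2,0],[0,-1.2,0],[0,-1.2,0],[0,-1.2,0]], twist=[[0,0,0],[0,0,0],[0,0,0],[0,0,0],[0,0,0],[0,0,0],[0,0,0]], gripper=[1,1,1,1,1,1,1])

```text
t: 20.33
tcp_pos: [0.609, -0.0372, 0.0895]
tcp_rot: [[0.997, -0.076, -0.001], [-0.076, -0.997, 0.004], [-0.001, -0.004, -1.0]]
ft_force: [1.1, 7.8, -2.8]
grip_width: 0.315
```

```bash
python3 look.py l13
```

```text
20.33 rack [-0.3 40.1 89.5] f [ 1.1  7.8 -2.8] pin rows 193.5689655172414 116 ring 187.37282229965157
```

Request:
move_arm(delta_pos=[[0,-0.3,0],[0,-0.6,0],[0,-0.9,0],[0,-0.9,0],[0,-0.9,0],[0,-0.9,0],[0,-0.9,0],[0,-0.9,0],[0,-0.9,0]], twist=[[0,0,0],[0,0,0],[0,0,0],[0,0,0],[0,0,0],[0,0,0],[0,0,0],[0,0,0],[0,0,0]], gripper=[1,1,1,1,1,1,1,1,1])

```text
t: 21.13
tcp_pos: [0.609, -0.0373, 0.0895]
tcp_rot: [[0.997, -0.076, -0.001], [-0.076, -0.997, 0.005], [-0.001, -0.005, -1.0]]
ft_force: [-0.1, 9.1, -3.0]
grip_width: 0.324
```

```bash
python3 look.py l14; python3 - <<'E'
from h import *
s=sense();print(np.round(s["ft_force"],2),s["torque"],s["tcp_rot"][:,2])
E
```

```text
21.13 rack [-0.3 40.  89.5] f [-0.1  9.1 -3. ] pin rows 193.4035087719298 114 ring 188.6340579710145
[ 0.06  8.82 -2.  ] [ 2.49578434 -0.03558694 -0.05135581] [-9.47537965e-04  5.00170523e-03 -9.99987042e-01]
```

View pics/l14.png

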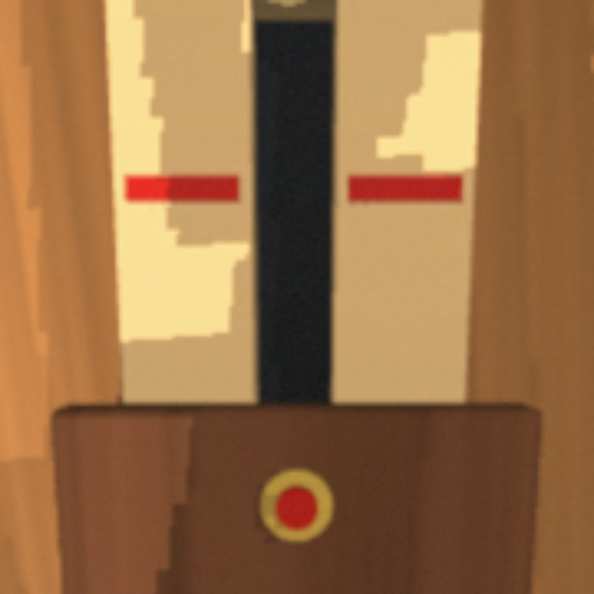

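The pin is centred and sunk in its ring, and the push held at about 9 N for more than 0.5 s. I'll relax the push, set the saddle down and release.

Request:
move_arm(delta_pos=[[0,1,0],[0,2,0],[0,3,0],[0,3.8,-0.3],[0,3.8,-0.6],[0,3.8,-0.9],[0,3.8,-1.2],[0,3.8,-1.2]], twist=[[0,0,0],[0,0,0],[0,0,0],[0,0,0],[0,0,0],[0,0,0],[0,0,0],[0,0,0]], gripper=[1,1,1,1,1,1,1,1])

```text
t: 21.85
tcp_pos: [0.609, -0.0366, 0.089]
tcp_rot: [[0.997, -0.078, -0.0], [-0.078, -0.997, 0.002], [-0.0, -0.002, -1.0]]
ft_force: [-1.4, 6.4, 2.4]
grip_width: 0.32
```

```bash
python3 look.py l15
```

```text
21.85 rack [-0.4 40.6 89. ] f [-1.4  6.4  2.4] pin rows 193.95 120 ring 187.55363321799308
```

Request:
move_arm(delta_pos=[[0,0.5,0.3],[0,1,0.5],[0,1,0.5],[0,1,0.5],[0,1,0.5],[0,1,0.5],[0,1,0.5],[0,1,0.5],[0,1,0.5],[0,1,0.5]], twist=[[0,0,0],[0,0,0],[0,0,0],[0,0,0],[0,0,0],[0,0,0],[0,0,0],[0,0,0],[0,0,0],[0,0,0]], gripper=[1,1,0.25,0.2,0,-0.3,-0.6,-1,-1,-1], squeeze=20)

```text
t: 22.73
tcp_pos: [0.609, -0.0369, 0.0888]
tcp_rot: [[0.997, -0.078, 0.0], [-0.078, -0.997, -0.0], [0.0, 0.0, -1.0]]
ft_force: [-0.8, -0.5, 0.3]
grip_width: 1.003
```

```bash
python3 look.py l16;python3 - <<'E'
from h import *
s=sense();print(s["tcp_pos"],s["grip_width"]);cv2.imwrite("pics/w16.png",get_image("wrist")[:,:,::-1])
E
```

```text
22.73 rack [-0.4 40.4 88.8] f [-0.8 -0.5  0.3] pin rows 192.58260869565217 115 ring 187.9640287769784
[ 0.60893648 -0.03676407  0.08880482] 1.0001253580824434
```

View pics/w16.png

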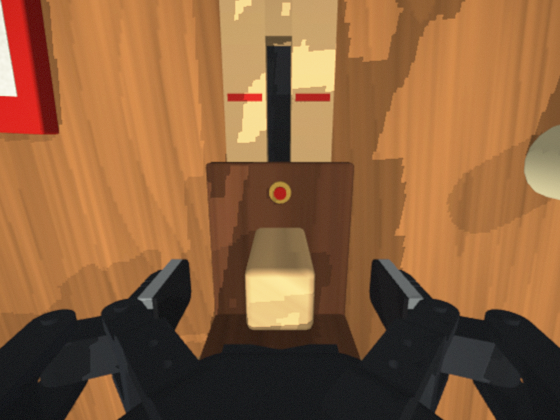

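Released and clear on both sides. I'll go straight up.

Request:
move_arm(delta_pos=[[0,0,8],[0,0,20],[0,0,35],[0,0,55],[0,0,80],[0,0,105],[0,0,130],[0,0,150],[0,0,160],[0,0,160],[0,0,160]], twist=[[0,0,0],[0,0,0],[0,0,0],[0,0,0],[0,0,0],[0,0,0],[0,0,0],[0,0,0],[0,0,0],[0,0,0],[0,0,0]], gripper=[-1,-1,-1,-1,-1,-1,-1,-1,-1,-1,-1])

```text
t: 23.75
tcp_pos: [0.6088, -0.0366, 0.2493]
tcp_rot: [[0.997, -0.078, 0.001], [-0.078, -0.997, 0.0], [0.001, -0.0, -1.0]]
ft_force: [-0.7, 0.2, -0.1]
grip_width: 0.999
```

```bash
python3 - <<'E'
from h import *
m=camera_model("wrist")
a=get_image("wrist")[:,:,::-1];b=get_image("side")[:,:,::-1]
cv2.imwrite("pics/f_w.png",a);cv2.imwrite("pics/f_s.png",cv2.resize(b[120:300,180:420],None,fx=3,fy=3,interpolation=cv2.INTER_CUBIC));np.savez("wf.npz",**m)
cv2.imwrite("pics/f_wc.png",cv2.resize(a[60:340,190:370],None,fx=2.1,fy=2.1,interpolation=cv2.INTER_CUBIC))
E
```

```text
(no output)
```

View pics/f_w.png

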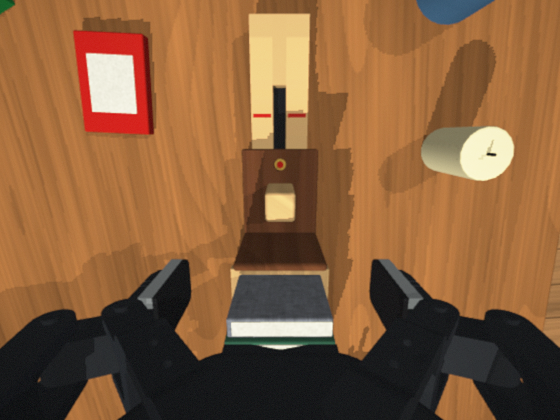

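View pics/f_s.png

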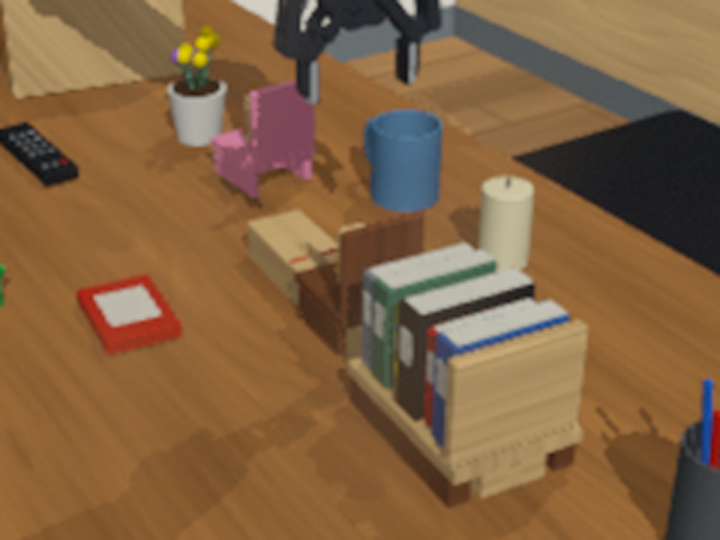

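```bash
python3 -c "
from plant import *
print(sense()['joint_vel'].round(3)); print(sign_off())"
```

```text
[ 0.001  0.01  -0.003  0.003  0.001  0.001  0.001]
the job is handed in; nothing more can be done
None
```

The bookend is locked on the rail and released, and I handed the job in at about 24 s. No verdict was reported.

- **What I did:** I picked up the dark bookend by its post and lowered it astride the rail at the red line, at about rack y = 125 mm. I then slid it towards the books until the catch dropped at about rack y = 41 mm. The drop showed as the vertical force going from about -1.7 to -4.2 N and the red pin sinking back to its extended position.
- **Locking:** I pushed it against the notch wall, building up to about 9 N, slightly under the suggested 10 N. It stayed at about 8–9 N for over half a second, and the highest reading along the rail was 9.1 N. I then relaxed the push, set the saddle down and opened the gripper.
- **Last checks:** The final pictures show the bookend upright and centred, plate towards the books, with the pin sunk. The gripper is clear above it, and the bystanders in view look unmoved.
- **Small disagreements:** Lateral readings differed by 1–2 mm between pictures, and I corrected for that before lowering. The saddle also brushed the rail during part of the slide, so I raised the bookend 0.7 mm.

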